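# Free a stuck glass stopper and put it in the clean dish

### The job

The flat-topped glass stopper of the amber bottle in the bench rack has stuck tight: a straight pull only brings the bottle up with it. Work the stopper free by twisting it to and fro while drawing it lightly upwards, so that the bottle stays down in its rack cell, and then set it down, without dropping it, in the empty shallow glass dish. Leave the bottle standing in its cell, and do not knock over or push away the dish or the other things on the bench.

Things in the scene. Friction and masses are not known exactly. Their poses are not given: they have to be found in the camera images.
- stopper: Amber glass stopper, 60 g, 69 mm long, stuck in the neck of the amber bottle, the only one of its kind. Origin on its axis at the underside of its collar (31 mm diameter, 5 mm thick), which rests on the bottle's rim; z along the axis, up. Above: a flat upright thumb plate (see stopper_plate). Below: a plug 22 mm in diameter, 28 mm long, inside the neck. Its heading differs from run to run.
- stopper_plate (a point): Where to grip, on the stopper's axis 27 mm above its origin: the thumb plate is 30 mm wide (along x), 11 mm thick (along y; grip across this, firmly: 45 N holds well) and reaches from 9 to 41 mm above the origin. Fingertips that reach more than 22 mm below this point meet the collar.
- stopper_end (a point): Middle of the plug's flat lower end, 28 mm below the stopper's origin (55 mm below stopper_plate); the stopper can stand on this end.
- stopper_mid (a point): Point on the stopper's axis 4 mm above its origin, about its centre of mass.
- bottle_rim (a point): Centre of the bottle's rim, 128 mm above its base. A sleeve in the neck grips the plug with about 13 N (+-15 %) against the way it slips. Turning it takes 0.1 to 0.15 N m, and while turned, to or fro, it follows a rise of 1 to 2 mm per radian; swings of up to 0.8 rad either side do well. The grip stays full for 13 mm of rise, then is gone; at 28 mm the plug is out of the neck.
- bottle: Amber glass bottle, square, 62 mm by 62 mm, body 88 mm high, rim 128 mm above the base. Loose, about 0.7 kg with the stopper, so that a straight pull over 7 N lifts it: it stands in one of the four cells of the rack with 1.5 mm of play on every side, so the cell keeps it from turning more than 3 degrees. Origin: centre of its base, z up, x and y square to its sides.
- rack: White plastic bottle rack, fixed to the bench: 142 mm by 142 mm, 45 mm high, floor 5 mm thick, two by two square cells of 65 mm with their centres at x, y = +-34.5 mm. Origin: centre of its underside, x and y along its sides. It holds the amber bottle and two screw-capped square bottles, in any order; one cell is empty.
- dish: Shallow round clear glass dish, empty, loose, 140 g: 100 mm outside diameter, 94 mm inside, 21 mm high, its floor 4 mm thick. Origin: centre of its underside.
- capped_a: Bystander in the rack: clear square bottle, 62 mm wide, blue screw cap, 106 mm high over all. Origin: centre of its base.
- capped_b: Bystander in the rack: white square bottle, 62 mm wide, black screw cap, 98 mm high over all. Origin: centre of its base.
- cryobox: Bystander: closed cardboard freezer box, 132 mm by 132 mm, 52 mm high, beyond the rack and dish. Origin: centre of its base.
- marker: Bystander: marker pen lying on the bench between rack and dish, 134 mm long, 12 mm thick. Origin: under its middle.
- media_bottle: Bystander: round glass bottle with orange cap, 72 mm in diameter, 135 mm high. Origin: centre of its base.
- beaker: Bystander: empty glass beaker, 72 mm in diameter, 85 mm high. Origin: centre of its base.
- wash_bottle: Bystander: white plastic wash bottle with a bent spout, 64 mm in diameter, 187 mm high. Origin: centre of its base.
Things that resemble listed ones, but are neither listed nor needed, are in the scene too. What is shaped like the bottle but purple is not meant.

How it is judged (in metres and radians):
At the end, for the whole second after the job is handed in: The stopper rests in the dish, standing or lying: its middle within 45 mm of the dish's centre and under 55 mm high, borne by the dish, at rest. The dish is level and within 40 mm of where it was. The amber bottle stands upright (within 0.1 rad) in its cell, its base within 4 mm of the rack's floor (horizontal distance between stopper_mid and dish below 0.045 m and height (world z) of stopper_mid below 0.055 m and contact force between stopper and dish above 0.2 N and linear speed of stopper below 0.02 m/s and distance of dish from where it was at the start of the episode below 0.04 m and angle between each of dish, bottle's own z axis and vertical below 0.1 rad and z of bottle in the frame of rack below 0.009 m and horizontal distance between bottle and rack below 0.06 m); the robot touches nothing.
It fails at once if the amber bottle lifted more than 10 mm off the floor of its rack cell (z of bottle in the frame of rack above 0.015 m).
It fails at once if the amber bottle tipped more than 0.15 rad (angle between bottle's own z axis and vertical above 0.15 rad).
It fails at once if the stopper dropped (falling faster than 0.8 m/s out of the fingers, as from more than 30 mm) (linear speed of stopper above 0.8 m/s and contact force between the fingers and stopper below 0.05 N).
It fails at once if another thing on the bench pushed more than 30 mm or knocked over (distance of any of capped_a, capped_b, cryobox, marker, media_bottle, beaker, wash_bottle from where it was at the start of the episode above 0.03 m or angle between any of capped_a, capped_b, cryobox, media_bottle, beaker, wash_bottle's own z axis and vertical above 0.4 rad).
It also fails if it takes over 70 s, if anything falls off the work surface, if the arm or the gripper's body presses on something with over 40 N, if the wrist force passes 120 N, or if a joint passes its speed limit or range.

### The arm

A 6-joint arm with a two-finger parallel gripper is mounted at the origin on the work surface. World frame = base frame: x ahead of the robot, y to its left, z up, the work surface at z = 0. Lengths are in mm, angles in degrees, forces in N, time in s.
With the tool pointing down it reaches from about 250 to 800 mm from the base axis. Payload 3.9 kg.
Tool frame: the origin (TCP) lies at the very end of the fingers, on their centre line; the grasp point (between the pads) lies 19 mm behind it; z points along the fingers, y is the direction in which the jaws open and shut (so a half turn about z gives the same grasp; the last joint's range is limited). The gripper opens to 85 mm and grips with 20 to 120 N. Pads are 22 mm wide; open, the fingers measure 114 mm over their backs; the gripper's body (76 mm by 85 mm) begins 54 mm behind the grasp point. The pads swing forward as they close: fully open they stand 13 mm farther back than shut.
Start: joints at [65.546, 14.897, -7.913, 67.191, 0, 90], TCP at [217.323, 477.897, 231.304] pointing down, gripper open.
Joint ranges: [-159.42, 159.42], [-47.68, 98.78], [-73.54, 78.23], [-108.79, 121.32], [-90, 84.71], [-180, 180]. Speed limits (degrees/s): [147.25, 147.25, 180, 180, 180, 180].

### API

Orientations are given as a 3x3 rotation matrix whose columns are the frame's x, y, z axes.
In Python, from station import arm, vision, job, recognise, spot_point gives the robot as it stands.
- The arm moves only by the shell command python3 -m crank 'ROWS' [FORCE]. ROWS is JSON, a list of rows, each a list of 7 numbers: the shift along the tool's x, y, z normalised to -1 to 1, where 1 is 500 mm, then the turn, a rotation vector about the tool's x, y, z normalised to -1 to 1, where 1 is 90 degrees, then the opening, from -1 (shut) to 1 (fully open). In form: [[tx, ty, tz, wx, wy, wz, hand], ...]. A call has 1 to 12 rows; each row is the pose to reach, as a shift and turn from the pose commanded when the call began, along the tool's axes at that moment; what a row does not reach only later rows make up. A row lasts 1/10 s, in which the tool goes at most 50 mm and 8.59 degrees, less where a joint would pass 70% of its speed; a pose out of reach is approached as far as the arm can. A call with a number of a shift or a turn outside -1 to 1 is refused whole. A call with a gripper value outside its range is refused whole. The fingers move at their own pace and stop on an object; FORCE is the grip in N (left out, the last holds). Time passes only in rows, so rows that repeat a pose let the fingers close. It gives the time, the measured TCP pose, the force and the opening at its end, in the units of the state.
- arm.get_obs(): the state, without advancing time (a new reading comes with each control period).
- vision.capture(name): name is "scene" or "top" or "wrist"; returns (picture, depth): 420x560x3 uint8, red, green, blue; 420x560 float32, mm along the optical axis (not along the pixel's ray), 0 where there is no reading.
- vision.camera_model(name): a dict with "fx", "fy", "cx", "cy" (pixels), "eye" and "orientation" of the camera in the world; the wrist camera has in their place "T_tool_cam" (4x4, takes a point from camera to tool coordinates, whose origin is the TCP and whose axes are the flange's). Camera axes: x right, y down, z forward; pixel columns grow to the right and rows downward; lengths in mm; the calibration is good to about 2 mm. A picture is of the moment at which its call begins: read the wrist's pose just before it. camera_model takes no time and is no camera call.
- job.sign_off(): hands the job in, once; it reports no verdict.
Trained networks look in the newest picture that a camera, given by its name, has taken for a name from the list of things; names that differ only in an ending like _2 or _b are one class to them, and where a whole thing is asked for, a point or a joint stands for the part that bears it (a point fixed in the world has none). Each returns a list of dicts, best first, with "score" (0 to 1); they miss things now and then, are a little off and sometimes report something else, mostly with a low value. They report only what shows in the picture. A call takes as long as a camera call. They do not tell look-alikes from the thing itself.
- recognise(label, camera): "xyz" ([x, y, z] in mm, in world coordinates, good to about 4 mm: the middle of the surface that is visible of it).
- spot_point(label, camera): "xyz" ([x, y, z] in mm, in world coordinates, good to about 4 mm: a listed point, or the origin of a listed thing).
The state is a dict: "time": time; "joints": joint angles; "qd": joint speeds; "joint_torque": joint torques, N m; "tcp_pos": TCP position; "orientation": TCP orientation; "force": force on the tool from outside, world axes, zero at the start; "torque": the same for the moment, N m; "width": finger opening in mm.
Only numpy, scipy, OpenCV 4.12 (cv2) and the standard library are available. Lean on these libraries where they do the work, as an engineer would, in place of code of your own. Each camera call takes 0.05 s, during which the arm holds its last target.

## Working session

There is one attempt and no reset: what is moved stays moved. The work goes in short steps, Python scripts to look and compute and a shell command to move; the robot and the scene stay as the last step left them, time stands still between calls to the robot, and variables do not carry over. Pictures are saved under pics/ and viewed, and the job is handed in when it is done.

```bash
ls; mkdir -p pics
python3 - <<'E'
from station import arm, vision, job, recognise, spot_point
import cv2
o=arm.get_obs(); print({k:o[k] for k in('time','tcp_pos','orientation','force','width')})
for n in("scene","top"):
    p,d=vision.capture(n); cv2.imwrite(f"pics/{n}0.png",p[:,:,::-1])
    m=vision.camera_model(n); print(n,m)
    for l in("stopper","stopper_plate","bottle_rim","bottle","dish","rack","marker"):
        print(l,[( [round(x) for x in r["xyz"]],round(r["score"],2)) for r in recognise(l,n)[:4]],'SP',[( [round(x) for x in r["xyz"]],round(r["score"],2)) for r in spot_point(l,n)[:4]])
E
```

```text
pics
{'time': 0.0, 'tcp_pos': array([217.04165166, 477.28910929, 230.49009795]), 'orientation': array([[-9.10300033e-01,  4.13948325e-01, -7.96461647e-04],
       [ 4.13949091e-01,  9.10298373e-01, -1.73847451e-03],
       [ 5.37913201e-06, -1.91222798e-03, -9.99998172e-01]]), 'force': array([-0.56812558, -1.07676719, -0.91394148]), 'width': 85.55912867894938}
scene {'fx': 385.95714675067245, 'fy': 385.95714675067245, 'cx': 278.87883135767765, 'cy': 207.15903590827108, 'eye': array([1045.93693408,  261.15145651,  740.61941058]), 'orientation': array([[-0.34348783,  0.74972672, -0.56561998],
       [ 0.93911429,  0.2684405 , -0.21448555],
       [-0.00897024, -0.60485498, -0.79628512]])}
stopper [([498, -103, 153], 0.6), ([496, -6, 6], 0.51)] SP [([488, -106, 130], 0.56), ([594, 446, 1], 0.29)]
stopper_plate [([497, -104, 154], 0.65)] SP [([496, -108, 158], 0.48)]
bottle_rim [([507, -94, 91], 0.69), ([400, 103, 76], 0.66)] SP [([489, -102, 132], 0.86), ([380, 101, 129], 0.75)]
bottle [([508, -95, 92], 0.85), ([399, 104, 75], 0.76)] SP [([490, -106, 4], 0.87), ([382, 98, 1], 0.66)]
dis
[... 519 characters left out ...]
4],
       [ 0.00665711, -0.22797257, -0.9736448 ]])}
stopper [([487, -97, 145], 0.53)] SP [([489, -101, 131], 0.65)]
stopper_plate [([488, -99, 146], 0.61)] SP [([539, 180, 3], 0.67), ([494, -103, 160], 0.66)]
bottle_rim [([383, 100, 93], 0.72), ([481, -95, 94], 0.64)] SP [([493, -104, 135], 0.94), ([383, 99, 130], 0.81), ([493, -103, 132], 0.67)]
bottle [([376, 99, 89], 0.76), ([479, -94, 92], 0.73)] SP [([489, -110, 7], 0.83), ([494, -106, 134], 0.65), ([379, 97, 0], 0.63), ([526, -166, 6], 0.58)]
dish [([537, 182, 3], 0.71)] SP [([539, 180, -3], 0.71), ([480, -155, 3], 0.25)]
rack [([468, -193, 18], 0.81)] SP [([486, -8, 1], 0.74)]
marker [([486, -6, 10], 0.52)] SP [([487, -5, 1], 0.53)]
```

View pics/scene0.png

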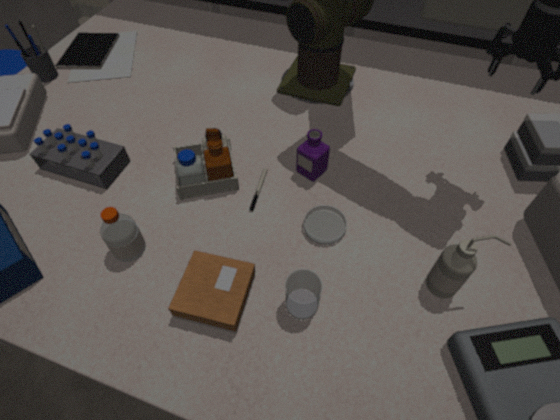

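View pics/top0.png

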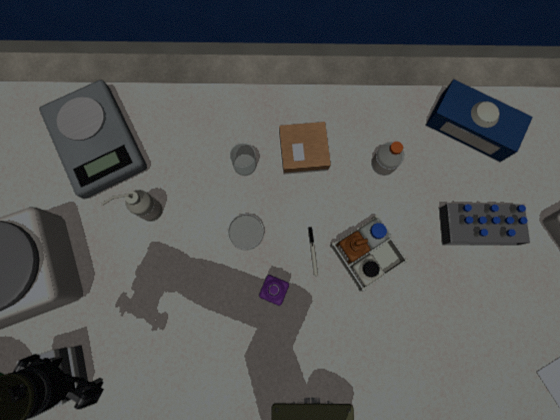

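The scene shows the amber bottle with its stopper in the rack at scene (214,148) / top (354,243). Look-alikes are the purple bottle at scene (314,155) / top (274,290), the blue-capped clear bottle at scene (189,165), and the black-capped one at top (371,268). The dish is at scene (324,226) / top (247,231). I choose the amber one, and will check it in a crop.

Run:
```python
from station import arm, vision
import cv2, numpy as np
a=cv2.imread('pics/scene0.png')[110:210,150:290]; b=cv2.imread('pics/top0.png')[205:295,305:425]
cv2.imwrite('pics/crop0.png',np.hstack([cv2.resize(a,(400,300),interpolation=2),cv2.resize(b,(400,300),interpolation=2)]))
print(vision.camera_model("wrist"))
```

```text
{'fx': 306.3466261838254, 'fy': 306.3466261838254, 'cx': 277.41773995796524, 'cy': 213.31350588708492, 'T_tool_cam': array([[ 2.23600369e-04, -9.55580807e-01, -2.94729149e-01,
         7.30897597e+01],
       [ 9.99999695e-01, -6.91078343e-06,  7.81070057e-04,
         7.65427795e-01],
       [-7.48412365e-04, -2.94729233e-01,  9.55580514e-01,
        -1.41523030e+02],
       [ 0.00000000e+00,  0.00000000e+00,  0.00000000e+00,
         1.00000000e+00]])}
```

View pics/crop0.png

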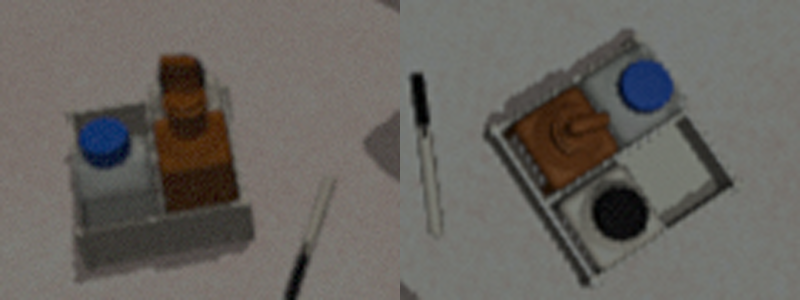

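The crop confirms the choice: amber bottle in the rack, with a flat upright plate on top. Next I bring the wrist camera over it.

```bash
python3 -m crank '[[0,0,-0.1,0,0,0,1],[0,0,-0.2,0,0,0,1],[-0.07,-0.06,-0.2,0,0,0,1],[-0.14,-0.12,-0.2,0,0,0,1],[-0.21,-0.18,-0.2,0,0,0,1],[-0.28,-0.24,-0.2,0,0,0,1],[-0.35,-0.3,-0.2,0,0,0,1],[-0.42,-0.36,-0.2,0,0,0,1],[-0.49,-0.42,-0.2,0,0,0,1],[-0.56,-0.48,-0.2,0,0,0,1],[-0.63,-0.54,-0.2,0,0,0,1],[-0.7,-0.6,-0.2,0,0,0,1]]'
python3 -m crank '[[-0.07,-0.06,0,0,0,0,1],[-0.14,-0.12,0,0,0,0,1],[-0.21,-0.18,0,0,0,0,1],[-0.27,-0.22,0,0,0,0,1],[-0.27,-0.22,0,0,0,0,1],[-0.27,-0.22,0,0,0,0,1]]'
cat > h.py <<'E'
from station import arm, vision, job, recognise, spot_point
import cv2, numpy as np
def cam(n):
    m=vision.camera_model(n)
    if n=="wrist":
        o=arm.get_obs(); T=np.eye(4); T[:3,:3]=o["orientation"]; T[:3,3]=o["tcp_pos"]; T=T@m["T_tool_cam"]
    else:
        T=np.eye(4); T[:3,:3]=m["orientation"]; T[:3,3]=m["eye"]
    return m,T
def snap(n,f):
    m,T=cam(n); p,d=vision.capture(n); cv2.imwrite(f"pics/{f}.png",p[:,:,::-1]); np.savez(f"pics/{f}.npz",p=p,d=d,T=T,K=[m["fx"],m["fy"],m["cx"],m["cy"]])
    return p,d,m,T
def cloud(d,m,T):
    v,u=np.mgrid[0:420,0:560]; P=np.stack([(u-m["cx"])/m["fx"]*d,(v-m["cy"])/m["fy"]*d,d],-1)
    return P@T[:3,:3].T+T[:3,3]
def rep(n,ls):
    for l in ls: print(l,[([round(x) for x in r["xyz"]],round(r["score"],2)) for r in recognise(l,n)[:3]],'SP',[([round(x) for x in r["xyz"]],round(r["score"],2)) for r in spot_point(l,n)[:3]])
E
python3 - <<'E'
from h import *
p,d,m,T=snap("wrist","w1"); print(T.round(2)); rep("wrist",["stopper_plate","bottle_rim","bottle"])
E
```

```text
time: 2.7
tcp_pos: [412.2, 58.1, 331.6]
orientation: [[-0.91, 0.414, 0.001], [0.414, 0.91, 0.0], [-0.001, 0.001, -1.0]]
force: [1.3, 0.7, 1.2]
width: 85.5
time: 3.3
tcp_pos: [489.0, -96.6, 330.9]
orientation: [[-0.91, 0.416, -0.001], [0.416, 0.91, 0.001], [0.001, 0.0, -1.0]]
force: [-0.8, 0.7, -0.3]
width: 85.6
[[ 4.2000e-01  8.7000e-01  2.7000e-01  4.2298e+02]
 [ 9.1000e-01 -4.0000e-01 -1.2000e-01 -6.5600e+01]
 [ 0.0000e+00  2.9000e-01 -9.6000e-01  4.7253e+02]
 [ 0.0000e+00  0.0000e+00  0.0000e+00  1.0000e+00]]
stopper_plate [([490, -108, 158], 0.65)] SP [([492, -105, 140], 0.68), ([494, -110, 156], 0.56)]
bottle_rim [([477, -93, 94], 0.77), ([388, 85, 87], 0.67)] SP [([492, -104, 133], 0.96), ([381, 100, 125], 0.85)]
bottle [([477, -98, 93], 0.82), ([385, 80, 86], 0.79)] SP [([489, -109, 6], 0.72), ([379, 99, -1], 0.55)]
```

View pics/w1.png

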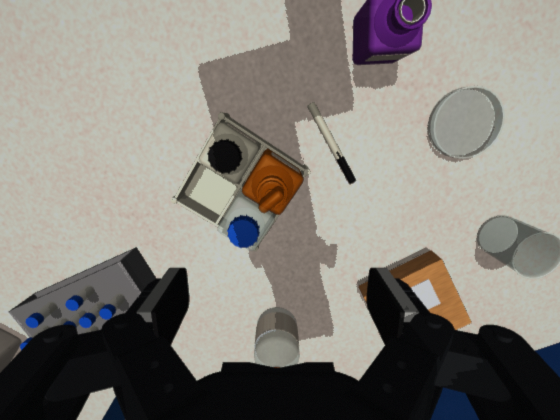

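The amber bottle is at pixel (272,185) with its plate running obliquely, the dish at (465,122), and the marker at (332,145). Now I measure the plate from depth and colour.

```bash
cat > meas.py <<'E'
from h import *
import sys
for f in sys.argv[1:]:
    z=np.load(f"pics/{f}.npz"); d=z["d"];m=dict(zip(("fx","fy","cx","cy"),z["K"]));T=z["T"]
    W=cloud(d,m,T); ok=(d>0)&(abs(W[...,0]-490)<45)&(abs(W[...,1]+105)<45)
    q=W[ok&(W[...,2]>120)]; print(f,"hist z",np.histogram(q[:,2],np.arange(120,200,5))[0])
    for lo,hi in((162,185),(167,185),(90,105)):
        t=W[ok&(W[...,2]>lo)&(W[...,2]<hi)][:,:].astype(np.float32)
        if len(t)>8:
            r=cv2.minAreaRect(t[:,:2].copy()); c=t[:,:2].mean(0)
            pc=np.linalg.svd(t[:,:2]-c)[2][0]
            print(lo,hi,len(t),"rect",np.round(r[0],1),np.round(r[1],1),round(r[2],1),"mean",t.mean(0).round(1),"top",np.percentile(t[:,2],90).round(1),"pca",np.degrees(np.arctan2(pc[1],pc[0])).round(1))
E
python3 - <<'E'
from h import *
snap("top","t1"); snap("scene","s1")
p=cv2.imread("pics/w1.png")[130:250,190:350]; cv2.imwrite("pics/w1c.png",cv2.resize(p,(800,600),interpolation=2))
E
python3 meas.py w1 t1 s1
```

```text
w1 hist z [  0  18 202 223  18  21  24  23  26  42 260   0   0   0   0]
162 185 321 rect [ 493.5 -105.2] [11. 30.] 16.2 mean [ 492.3 -104.3  171.2] top 173.4 pca -74.3
167 185 293 rect [ 493.5 -105.2] [11.  29.9] 16.2 mean [ 492.7 -104.6  171.9] top 173.5 pca -74.6
90 105 1278 rect [ 490.1 -108.4] [82.9 89.9] 89.9 mean [ 483.9 -106.6   95. ] top 101.3 pca -129.9
t1 hist z [ 0  8 52 57  5  5  2  6  1 11 46  3  0  0  0]
162 185 60 rect [ 489.9 -104.1] [10.8 29.1] 18.3 mean [ 489.5 -103.4  172.1] top 174.3 pca -74.4
167 185 60 rect [ 489.9 -104.1] [10.8 29.1] 18.3 mean [ 489.5 -103.4  172.1] top 174.3 pca -74.4
90 105 317 rect [ 489.3 -108.5] [81.6 85.4] 89.8 mean [ 486.3 -102.9   95.1] top 101.2 pca -136.8
s1 hist z [13 25 47 60 15 25 22 22 24 20 47  1  0  0  0]
162 185 82 rect [ 493.5 -104. ] [11.6 29. ] 8.6 mean [ 494.5 -102.8  169.5] top 173.3 pca 106.2
167 185 59 rect [ 493.4 -104.1] [11.5 29. ] 9.1 mean [ 493.9 -103.1  171.5] top 173.5 pca 105.8
90 105 326 rect [ 501.4 -115.5] [57.9 87.6] 32.2 mean [ 503.  -101.9   95. ] top 101.5 pca 123.8
```

View pics/w1c.png

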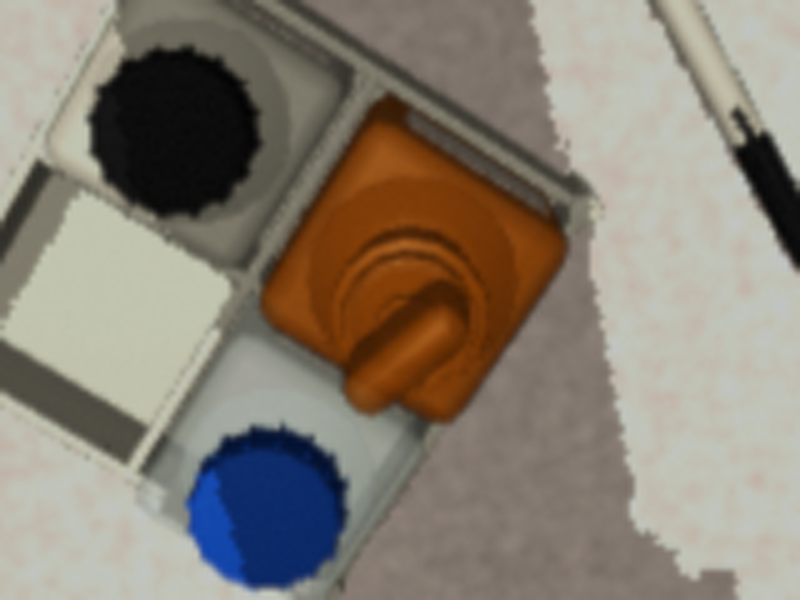

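```bash
python3 -c "
from h import *
print(arm.get_obs()['joints'].round(1))"
python3 -m crank '[[0,0,0.02,0,0,0.09,1],[0,0,0.04,0,0,0.18,1],[0,0,0.06,0,0,0.27,1],[0,0,0.08,0,0,0.36,1],[0,0,0.1,0,0,0.45,1],[0,0,0.12,0,0,0.55,1],[0,0,0.14,0,0,0.55,1],[0,0,0.14,0,0,0.55,1]]'
python3 - <<'E'
from h import *
print(arm.get_obs()['joints'].round(1))
p,d,m,T=snap("wrist","w2"); rep("wrist",["stopper_plate","bottle_rim"])
E
python3 meas.py w2
```

```text
[-11.1  10.9   1.7  80.7   0.   13.3]
time: 4.55
tcp_pos: [488.1, -95.7, 260.0]
orientation: [[-0.279, 0.96, -0.003], [0.96, 0.279, 0.0], [0.001, -0.002, -1.0]]
force: [-0.6, 0.2, -0.1]
width: 85.3
[-11.1  11.7  -7.9  70.5  -0.   62.7]
stopper_plate [([495, -105, 147], 0.67)] SP [([494, -108, 159], 0.93)]
bottle_rim [([485, -88, 91], 0.88), ([400, 64, 38], 0.79)] SP [([492, -102, 133], 0.79)]
w2 hist z [  2  41 304 449  29  22  19  19  24  40 409   0   0   0   0]
162 185 462 rect [ 493.3 -104.6] [ 9.8 29. ] 16.4 mean [ 492.9 -103.2  171.6] top 173.4 pca -73.8
167 185 439 rect [ 493.3 -104.6] [ 9.8 29. ] 16.5 mean [ 493.1 -103.8  172. ] top 173.4 pca -74.0
90 105 1839 rect [ 490.1 -108.8] [82.1 89.8] 89.7 mean [ 487.8 -103.6   95.1] top 101.4 pca -144.1
```

View pics/w2.png

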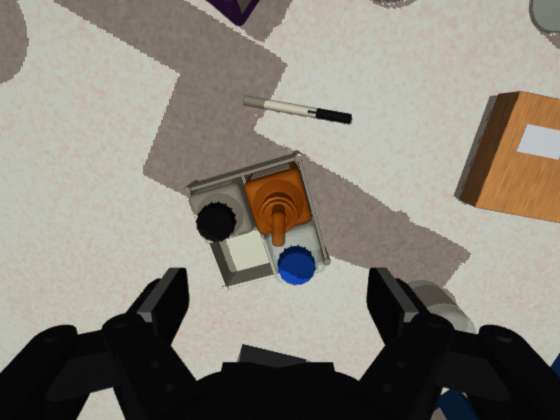

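The plate appears at pixel (279,225), running vertically in the view and square to the jaws. Depth puts its centre at (493.2, -104.7) with the top at z 173.5, and all views agree. Moving over it and going down with the jaws open.

```bash
python3 -m crank '[[-0.02,0.005,0.02,0,0,0,1],[-0.02,0.005,0.08,0,0,0,1],[-0.02,0.005,0.14,0,0,0,1],[-0.02,0.005,0.18,0,0,0,1],[-0.02,0.005,0.21,0,0,0,1],[-0.02,0.005,0.228,0,0,0,1],[-0.02,0.005,0.228,0,0,0,1],[-0.02,0.005,0.228,0,0,0,1],[-0.02,0.005,0.228,0,0,0,1]]' 50
python3 - <<'E'
from h import *
p,d,m,T=snap("wrist","w3");snap("scene","s3")
a=cv2.imread("pics/s3.png")[90:210,140:300]; cv2.imwrite("pics/s3c.png",cv2.resize(a,(640,480),interpolation=2))
E
```

```text
time: 5.7
tcp_pos: [495.2, -105.3, 148.2]
orientation: [[-0.276, 0.961, 0.002], [0.961, 0.276, -0.0], [-0.001, 0.002, -1.0]]
force: [0.7, 0.4, -0.8]
width: 85.6
```

View pics/w3.png

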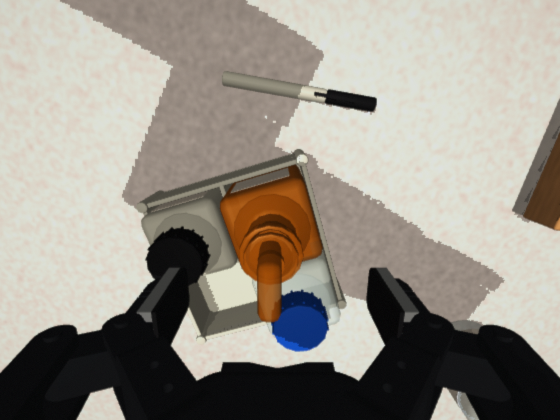

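View pics/s3c.png

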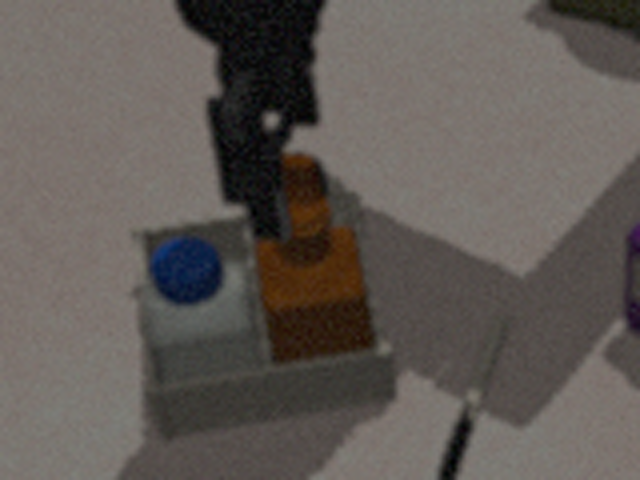

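The plate at wrist (269,285) sits between the fingers at (185,300) and (370,300), slightly left of the midline at 277. I'll measure that offset in tool coordinates.

```bash
python3 meas.py w3
python3 - <<'E'
from h import *
o=arm.get_obs(); R=o["orientation"];t=o["tcp_pos"]; print(t.round(1), R.round(3).tolist())
z=np.load("pics/w3.npz"); d=z["d"];m=dict(zip(("fx","fy","cx","cy"),z["K"]))
W=cloud(d,m,z["T"]); L=(W-z["T"][:3,3])
C=vision.camera_model("wrist")["T_tool_cam"]; Tt=z["T"]@np.linalg.inv(C)
P=(W-Tt[:3,3])@Tt[:3,:3]; k=(d>0)&(W[...,2]>165)&(abs(P[...,1])<25)&(abs(P[...,0])<40)&(W[...,2]<180)
q=P[k]; print(len(q),np.percentile(q,[2,50,98],axis=0).round(1)); print(cv2.minAreaRect(q[:,:2].astype(np.float32)))
E
```

```text
w3 hist z [   7  145  781 1180   50   76   88   99  244  482 1526  310  343  375
  342]
162 185 2823 rect [ 472.4 -110.4] [54.3 29.3] 16.1 mean [ 475.6 -107.6  172.9] top 180.9 pca -163.2
167 185 2514 rect [ 472.4 -110.6] [54.2 29.1] 16.2 mean [ 476.5 -107.7  173.8] top 181.3 pca -165.0
90 105 4175 rect [ 490.  -108.7] [82.6 89.9] 90.0 mean [ 488.3 -102.4   95.4] top 101.4 pca -149.0
[ 495.  -105.2  148.2] [[-0.276, 0.961, 0.002], [0.961, 0.276, -0.0], [-0.001, 0.002, -1.0]]
1496 [[-11.8  -6.8 -25.5]
 [  3.6  -1.4 -23.8]
 [ 15.4   3.8 -17.9]]
((1.3288297653198242, -1.6421289443969727), (10.929872512817383, 29.20471954345703), 89.84893035888672)
```

```bash
python3 -m crank '[[0.0026,-0.0034,0.004,0,0,0,1],[0.0026,-0.0034,0.004,0,0,0,1],[0.0026,-0.0034,0.004,0,0,0,-1],[0.0026,-0.0034,0.004,0,0,0,-1],[0.0026,-0.0034,0.004,0,0,0,-1],[0.0026,-0.0034,0.004,0,0,0,-1],[0.0026,-0.0034,0.004,0,0,0,-1],[0.0026,-0.0034,0.004,0,0,0,-1],[0.0026,-0.0034,0.004,0,0,0,-1],[0.0026,-0.0034,0.004,0,0,0,-1],[0.0026,-0.0034,0.004,0,0,0,-1],[0.0026,-0.0034,0.004,0,0,0,-1]]' 50
python3 - <<'E'
from h import *
print(arm.get_obs()['torque'])
p,d,m,T=snap("wrist","w4")
E
```

```text
time: 7.0
tcp_pos: [492.0, -104.3, 145.4]
orientation: [[-0.276, 0.961, -0.0], [0.961, 0.276, -0.0], [-0.0, -0.0, -1.0]]
force: [-2.4, -0.3, 2.2]
width: 10.3
[-0.13957015  0.4786905  -0.03239267]
```

View pics/w4.png

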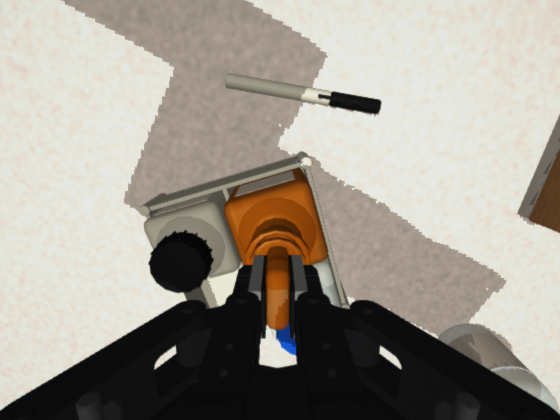

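The plate is gripped between the pads at (278,285), width 10.3 mm. First twist, one way, with a small rise.

```bash
python3 -m crank '[[0,0,-0.0003,0,0,0.08,-1],[0,0,-0.0006,0,0,0.16,-1],[0,0,-0.001,0,0,0.24,-1],[0,0,-0.0014,0,0,0.32,-1],[0,0,-0.0018,0,0,0.4,-1],[0,0,-0.0022,0,0,0.48,-1],[0,0,-0.0022,0,0,0.48,-1]]'
python3 -c "
from h import *
print(arm.get_obs()['torque'],arm.get_obs()['joints'].round(1))"
```

```text
time: 7.75
tcp_pos: [492.1, -103.9, 145.7]
orientation: [[0.456, 0.89, -0.001], [0.89, -0.456, 0.001], [0.0, -0.001, -1.0]]
force: [-0.3, 0.2, -3.6]
width: 10.3
[-0.03186792  0.06061338  0.0198712 ] [-11.9  15.9 -20.   54.2   0.  105.2]
```

```bash
python3 -m crank '[[0,0,-0.0003,0,0,-0.09,-1],[0,0,-0.0007,0,0,-0.18,-1],[0,0,-0.0011,0,0,-0.27,-1],[0,0,-0.0015,0,0,-0.36,-1],[0,0,-0.0019,0,0,-0.45,-1],[0,0,-0.0023,0,0,-0.54,-1],[0,0,-0.0027,0,0,-0.63,-1],[0,0,-0.0031,0,0,-0.72,-1],[0,0,-0.0035,0,0,-0.81,-1],[0,0,-0.004,0,0,-0.9,-1],[0,0,-0.004,0,0,-0.96,-1],[0,0,-0.004,0,0,-0.96,-1]]'
python3 - <<'E'
from h import *
print(arm.get_obs()['torque'],arm.get_obs()['joints'].round(1))
p,d,m,T=snap("scene","s5");snap("wrist","w5")
a=cv2.imread("pics/s5.png")[90:210,140:300]; b=cv2.imread("pics/w5.png"); cv2.imwrite("pics/s5c.png",np.hstack([cv2.resize(a,(400,300),interpolation=2),cv2.resize(b,(400,300))]))
E
```

```text
time: 8.95
tcp_pos: [491.9, -104.1, 147.8]
orientation: [[-0.86, 0.509, -0.001], [0.509, 0.86, 0.0], [0.001, -0.0, -1.0]]
force: [0.3, 0.2, -4.5]
width: 10.2
[-0.05104936  0.19386077  0.0622032 ] [-12.   15.8 -19.8  54.5   0.   18.7]
```

View pics/s5c.png

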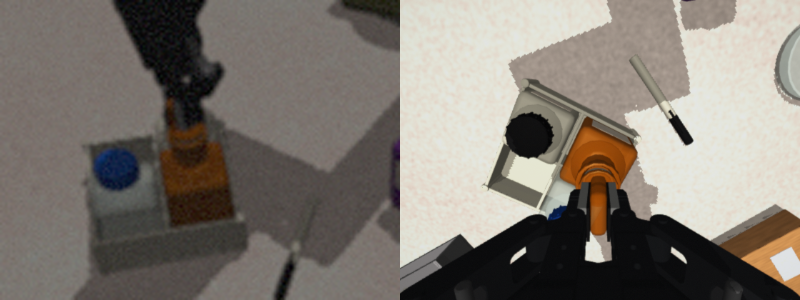

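```bash
python3 -m crank '[[0,0,-0.0003,0,0,0.09,-1],[0,0,-0.0007,0,0,0.18,-1],[0,0,-0.0011,0,0,0.27,-1],[0,0,-0.0015,0,0,0.36,-1],[0,0,-0.0019,0,0,0.45,-1],[0,0,-0.0023,0,0,0.54,-1],[0,0,-0.0027,0,0,0.63,-1],[0,0,-0.0031,0,0,0.72,-1],[0,0,-0.0035,0,0,0.81,-1],[0,0,-0.004,0,0,0.9,-1],[0,0,-0.004,0,0,0.96,-1],[0,0,-0.004,0,0,0.96,-1]]'
cat > chk.py <<'E'
from h import *
import sys
# heights of amber pixels: shoulder, collar
f=sys.argv[1]
o=arm.get_obs(); print('torque',o['torque'].round(2),'F',o['force'].round(1),'tcp',o['tcp_pos'].round(1))
for n in("wrist","top"):
    p,d,m,T=snap(n,f+n[0]); W=cloud(d,m,T)
    h=cv2.cvtColor(p,cv2.COLOR_RGB2HSV); k=(d>0)&(h[...,0]<20)&(h[...,1]>120)&(abs(W[...,0]-491)<45)&(abs(W[...,1]+106)<45)
    z=W[...,2][k]; s=z[(z>85)&(z<110)]; c=z[(z>125)&(z<165)]
    hist=np.histogram(z,np.arange(84,180,2))[0]
    print(n,'flat shoulder median of',len(s),np.median(s).round(1),'hist',[(int(84+2*i),int(v)) for i,v in enumerate(hist) if v>len(z)*0.03])
E
python3 chk.py c6
```

```text
time: 10.25
tcp_pos: [492.3, -104.1, 150.3]
orientation: [[0.457, 0.89, 0.0], [0.89, -0.457, 0.0], [0.0, -0.0, -1.0]]
force: [-0.3, -0.7, -3.3]
width: 10.2
torque [-0.01  0.06 -0.03] F [-0.3 -0.7 -3.3] tcp [ 492.3 -104.1  150.3]
wrist flat shoulder median of 4222 92.2 hist [(88, 457), (90, 1190), (92, 637), (94, 431), (96, 385), (98, 354), (100, 258), (130, 447), (140, 355), (176, 924)]
top flat shoulder median of 209 92.9 hist [(86, 18), (88, 29), (90, 38), (92, 34), (94, 28), (96, 19), (98, 23)]
```

```bash
cat > cmp.py <<'E'
from h import *
import sys
for f in sys.argv[1:]:
    q=np.load(f"pics/{f}.npz"); p=q["p"];d=q["d"];m=dict(zip(("fx","fy","cx","cy"),q["K"])); W=cloud(d,m,q["T"])
    h=cv2.cvtColor(p,cv2.COLOR_RGB2HSV); k=(d>0)&(h[...,0]<20)&(h[...,1]>120)&(abs(W[...,0]-491)<45)&(abs(W[...,1]+106)<45)
    z=W[...,2][k]; s=z[(z>85)&(z<110)]; hist=np.histogram(z,np.arange(124,160,1))[0]
    print(f,'shoulder',np.percentile(s,[10,25,50]).round(1),[(int(124+i),int(v)) for i,v in enumerate(hist) if v>20])
E
python3 cmp.py w3 w4 w5 c6w
```

```text
w3 shoulder [88.5 90.4 92.2] [(126, 26), (127, 29), (128, 41), (129, 37), (130, 109), (131, 343), (132, 252), (133, 32), (134, 30), (135, 111), (136, 483), (137, 458), (138, 109), (144, 21), (152, 23), (156, 25), (157, 25)]
w4 shoulder [88.7 90.6 92.4] [(126, 27), (127, 38), (128, 34), (129, 33), (130, 72), (131, 283), (132, 258), (133, 43), (134, 42), (135, 83), (136, 248), (137, 168), (147, 22), (148, 21), (149, 23), (150, 23), (151, 32), (154, 24), (156, 25), (157, 21), (158, 27)]
w5 shoulder [88.6 90.5 92.3] [(125, 27), (126, 28), (127, 26), (128, 37), (129, 40), (130, 91), (131, 336), (132, 224), (136, 30), (137, 49), (138, 168), (139, 260), (140, 70), (150, 23), (151, 23), (152, 27), (155, 21), (156, 22), (157, 26)]
c6w shoulder [88.6 90.5 92.2] [(125, 21), (126, 26), (127, 32), (128, 37), (129, 34), (130, 104), (131, 343), (132, 195), (139, 38), (140, 96), (141, 259), (142, 152), (152, 23), (153, 23), (155, 28), (156, 21)]
```

```bash
python3 -m crank '[[0,0,-0.0003,0,0,-0.09,-1],[0,0,-0.0007,0,0,-0.18,-1],[0,0,-0.0011,0,0,-0.27,-1],[0,0,-0.0015,0,0,-0.36,-1],[0,0,-0.0019,0,0,-0.45,-1],[0,0,-0.0023,0,0,-0.54,-1],[0,0,-0.0027,0,0,-0.63,-1],[0,0,-0.0031,0,0,-0.72,-1],[0,0,-0.0035,0,0,-0.81,-1],[0,0,-0.0042,0,0,-0.9,-1],[0,0,-0.0044,0,0,-0.96,-1],[0,0,-0.0044,0,0,-0.96,-1]]'
python3 chk.py c7; python3 cmp.py c7w
```

```text
time: 11.55
tcp_pos: [492.2, -104.3, 152.7]
orientation: [[-0.86, 0.511, -0.0], [0.511, 0.86, -0.0], [0.0, -0.0, -1.0]]
force: [-0.7, -0.4, -2.1]
width: 10.6
torque [-0.05  0.28  0.02] F [-0.7 -0.4 -2.1] tcp [ 492.2 -104.3  152.7]
wrist flat shoulder median of 4119 92.3 hist [(86, 242), (88, 440), (90, 1175), (92, 606), (94, 427), (96, 371), (98, 346), (100, 258), (130, 419), (144, 299)]
top flat shoulder median of 279 93.0 hist [(88, 40), (90, 60), (92, 47), (94, 26), (96, 35), (98, 27), (100, 22), (130, 17)]
c7w shoulder [88.7 90.5 92.3] [(126, 26), (127, 27), (128, 38), (129, 34), (130, 91), (131, 328), (132, 219), (141, 37), (142, 54), (143, 184), (144, 254), (145, 45), (155, 29), (158, 28)]
```

Working well: the collar has risen about 7 mm while the rim stays at 131.5. Continuing.

```bash
python3 -m crank '[[0,0,-0.0004,0,0,0.09,-1],[0,0,-0.0008,0,0,0.18,-1],[0,0,-0.0013,0,0,0.27,-1],[0,0,-0.0018,0,0,0.36,-1],[0,0,-0.0023,0,0,0.45,-1],[0,0,-0.0028,0,0,0.54,-1],[0,0,-0.0033,0,0,0.63,-1],[0,0,-0.0038,0,0,0.72,-1],[0,0,-0.0043,0,0,0.81,-1],[0,0,-0.0047,0,0,0.9,-1],[0,0,-0.005,0,0,0.96,-1],[0,0,-0.005,0,0,0.96,-1]]'
python3 chk.py c8 >/dev/null; python3 cmp.py c8w
```

```text
time: 12.85
tcp_pos: [492.7, -104.2, 155.2]
orientation: [[0.457, 0.889, 0.001], [0.889, -0.457, 0.0], [0.0, 0.001, -1.0]]
force: [-0.4, -0.6, -2.2]
width: 9.6
c8w shoulder [88.7 90.4 92.2] [(126, 29), (127, 33), (128, 26), (129, 39), (130, 120), (131, 332), (132, 176), (144, 41), (145, 108), (146, 264), (147, 135), (157, 27)]
```

```bash
python3 -m crank '[[0,0,-0.0003,0,0,-0.09,-1],[0,0,-0.0007,0,0,-0.18,-1],[0,0,-0.0011,0,0,-0.27,-1],[0,0,-0.0015,0,0,-0.36,-1],[0,0,-0.0019,0,0,-0.45,-1],[0,0,-0.0023,0,0,-0.54,-1],[0,0,-0.0027,0,0,-0.63,-1],[0,0,-0.0031,0,0,-0.72,-1],[0,0,-0.0035,0,0,-0.81,-1],[0,0,-0.0042,0,0,-0.9,-1],[0,0,-0.0046,0,0,-0.96,-1],[0,0,-0.0046,0,0,-0.96,-1]]'
python3 chk.py c9; python3 cmp.py c9w
```

```text
time: 14.15
tcp_pos: [492.1, -104.2, 157.3]
orientation: [[-0.86, 0.511, -0.0], [0.511, 0.86, 0.0], [0.0, -0.0, -1.0]]
force: [-0.9, -0.1, -2.7]
width: 10.7
torque [0.01 0.11 0.02] F [-0.9 -0.1 -2.7] tcp [ 492.1 -104.2  157.3]
wrist flat shoulder median of 3944 92.2 hist [(86, 238), (88, 431), (90, 1118), (92, 589), (94, 410), (96, 343), (98, 338), (100, 258), (130, 421), (132, 263), (148, 422)]
top flat shoulder median of 282 93.6 hist [(88, 32), (90, 59), (92, 40), (94, 39), (96, 32), (98, 27), (100, 25)]
c9w shoulder [88.6 90.5 92.2] [(126, 28), (128, 38), (129, 31), (130, 119), (131, 302), (132, 238), (133, 25), (146, 39), (147, 87), (148, 243), (149, 179)]
```

```bash
python3 -m crank '[[0,0,-0.0004,0,0,0.09,-1],[0,0,-0.0008,0,0,0.18,-1],[0,0,-0.0013,0,0,0.27,-1],[0,0,-0.0018,0,0,0.36,-1],[0,0,-0.0023,0,0,0.45,-1],[0,0,-0.0028,0,0,0.54,-1],[0,0,-0.0033,0,0,0.63,-1],[0,0,-0.0038,0,0,0.72,-1],[0,0,-0.0043,0,0,0.81,-1],[0,0,-0.0047,0,0,0.9,-1],[0,0,-0.005,0,0,0.96,-1],[0,0,-0.005,0,0,0.96,-1]]'
python3 -m crank '[[0,0,-0.0004,0,0,-0.09,-1],[0,0,-0.0008,0,0,-0.18,-1],[0,0,-0.0013,0,0,-0.27,-1],[0,0,-0.0018,0,0,-0.36,-1],[0,0,-0.0023,0,0,-0.45,-1],[0,0,-0.0026,0,0,-0.48,-1],[0,0,-0.0026,0,0,-0.48,-1]]'
python3 chk.py c10; python3 cmp.py c10w
```

```text
time: 15.45
tcp_pos: [493.2, -104.3, 160.6]
orientation: [[0.457, 0.89, 0.002], [0.89, -0.457, -0.0], [0.001, 0.002, -1.0]]
force: [0.6, 0.4, -1.6]
width: 10.1
time: 16.15
tcp_pos: [492.8, -104.3, 161.6]
orientation: [[-0.277, 0.961, 0.001], [0.961, 0.277, -0.0], [-0.0, 0.001, -1.0]]
force: [0.3, -1.0, 0.2]
width: 10.0
torque [ 0.01 -0.01 -0.03] F [ 0.3 -1.   0.2] tcp [ 492.8 -104.3  161.6]
wrist flat shoulder median of 3824 92.2 hist [(88, 465), (90, 1063), (92, 586), (94, 372), (96, 333), (98, 342), (130, 431), (132, 252), (152, 412)]
top flat shoulder median of 304 93.2 hist [(88, 36), (90, 62), (92, 57), (94, 41), (96, 31), (98, 28), (100, 16)]
c10w shoulder [88.6 90.4 92.2] [(124, 22), (126, 27), (127, 36), (128, 29), (129, 38), (130, 111), (131, 320), (132, 220), (133, 32), (150, 26), (151, 78), (152, 192), (153, 220), (154, 43)]
```

The grip is gone: collar up about 16 mm, force near zero, bottle unmoved. Drawing it out slowly, then lifting.

```bash
python3 -m crank '[[0,0,-0.006,0,0,0,-1],[0,0,-0.012,0,0,0,-1],[0,0,-0.018,0,0,0,-1],[0,0,-0.024,0,0,0,-1],[0,0,-0.03,0,0,0,-1],[0,0,-0.036,0,0,0,-1],[0,0,-0.05,0,0,0,-1],[0,0,-0.09,0,0,0,-1],[0,0,-0.13,0,0,0,-1],[0,0,-0.17,0,0,0,-1],[0,0,-0.2,0,0,0,-1],[0,0,-0.2,0,0,0,-1]]'
python3 - <<'E'
from h import *
p,d,m,T=snap("top","t11"); W=cloud(d,m,T)
snap("scene","s11"); snap("wrist","w11")
a=cv2.imread("pics/s11.png"); b=cv2.imread("pics/w11.png"); cv2.imwrite("pics/s11c.png",np.hstack([cv2.resize(a,(400,300)),cv2.resize(b,(400,300))]))
for n in("top","scene"): rep(n,["dish"])
# dish rim from depth, top & scene
for f in("t11","s11"):
    q=np.load(f"pics/{f}.npz"); m=dict(zip(("fx","fy","cx","cy"),q["K"])); W=cloud(q["d"],m,q["T"])
    k=(q["d"]>0)&(abs(W[...,0]-535)<75)&(abs(W[...,1]-181)<75)
    w=W[k]; r=w[(w[:,2]>13)&(w[:,2]<30)]; print(f,len(r),np.percentile(r,[1,50,99],axis=0).round(0) if len(r) else '',np.percentile(w[:,2],[5,50,95,99]).round(1))
    if len(r)>10: print(cv2.minEnclosingCircle(r[:,:2].astype(np.float32)))
E
```

```text
time: 17.45
tcp_pos: [493.8, -104.5, 263.8]
orientation: [[-0.276, 0.961, 0.005], [0.961, 0.276, -0.001], [-0.002, 0.004, -1.0]]
force: [1.1, -1.1, 0.5]
width: 9.9
dish [([537, 186, 2], 0.79)] SP [([538, 179, 2], 0.96)]
dish [([529, 179, 5], 0.64)] SP [([531, 183, 3], 0.95)]
t11 153 [[488. 130.  13.]
 [538. 184.  19.]
 [585. 229.  24.]] [-3.6  0.5 14.9 21.3]
((536.8631591796875, 179.6341552734375), 50.083709716796875)
s11 294 [[490. 131.  13.]
 [541. 180.  19.]
 [588. 228.  22.]] [-2.5  0.6 18.  21.2]
((538.3767700195312, 178.75946044921875), 51.02497482299805)
```

View pics/s11c.png

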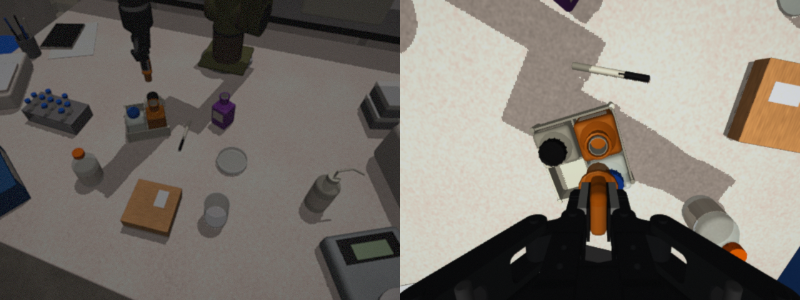

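The wrist view shows the stopper hanging straight in the jaws at (600,200), with the amber bottle open and upright in its cell at (597,135). The dish centre from both cameras' depth is about (537.5, 179.3), with rim height 21 and radius 50, all matching the description. Carrying it over.

```bash
python3 -m crank '[[0.03,0.015,0,0,0,0,-1],[0.09,0.042,0,0,0,0,-1],[0.16,0.074,0,0,0,0,-1],[0.23,0.106,0,0,0,0,-1],[0.3,0.139,0,0,0,0,-1],[0.37,0.171,0,0,0,0,-1],[0.44,0.203,0,0,0,0,-1],[0.49,0.227,0,0,0,0,-1],[0.521,0.241,0,0,0,0,-1],[0.521,0.241,0.05,0,0,0,-1],[0.521,0.241,0.1,0,0,0,-1],[0.521,0.241,0.1,0,0,0,-1]]'
python3 -m crank '[[0,0,0.05,0,0,0,-1],[0,0,0.12,0,0,0,-1],[0,0,0.19,0,0,0,-1],[0,0,0.22,0,0,0,-1],[0,0,0.22,0,0,0,-1],[0,0,0.22,0,0,0,-1]]'
python3 - <<'E'
from h import *
snap("scene","s12"); snap("wrist","w12"); snap("top","t12")
a=cv2.imread("pics/s12.png")[140:290,230:430]; b=cv2.imread("pics/w12.png"); cv2.imwrite("pics/s12c.png",np.hstack([cv2.resize(a,(400,300),interpolation=2),cv2.resize(b,(400,300))]))
# stopper amber pixels heights
for f in("s12","w12"):
    q=np.load(f"pics/{f}.npz"); p=q["p"]; m=dict(zip(("fx","fy","cx","cy"),q["K"])); W=cloud(q["d"],m,q["T"])
    h=cv2.cvtColor(p,cv2.COLOR_RGB2HSV); k=(q["d"]>0)&(h[...,0]<20)&(h[...,1]>120)&(abs(W[...,0]-537)<60)&(abs(W[...,1]-180)<60)
    w=W[k]; print(f,len(w),np.percentile(w,[2,25,50,75,98],axis=0).round(1).tolist())
    low=w[(w[:,2]<np.percentile(w[:,2],30))]; print(low.mean(0).round(1))
print(arm.get_obs()['torque'].round(2))
E
```

```text
time: 19.0
tcp_pos: [533.3, 178.3, 207.5]
orientation: [[-0.276, 0.961, -0.007], [0.961, 0.276, -0.003], [-0.001, -0.008, -1.0]]
force: [-0.8, -0.5, -0.2]
width: 10.1
time: 19.6
tcp_pos: [536.9, 179.3, 102.3]
orientation: [[-0.276, 0.961, 0.001], [0.961, 0.276, 0.0], [-0.0, 0.001, -1.0]]
force: [0.7, 0.3, 0.4]
width: 10.0
s12 375 [[524.6, 138.7, 74.2], [551.1, 169.4, 135.5], [567.3, 183.8, 424.0], [575.0, 197.9, 480.0], [586.7, 225.5, 523.6]]
[550.1 180.5 113.9]
w12 2749 [[526.6, 167.8, 68.0], [534.3, 180.4, 94.9], [537.9, 188.2, 127.4], [541.3, 191.6, 129.9], [548.4, 193.9, 131.7]]
[536.7 188.8  88.5]
[ 0.    0.01 -0.  ]
```

View pics/s12c.png

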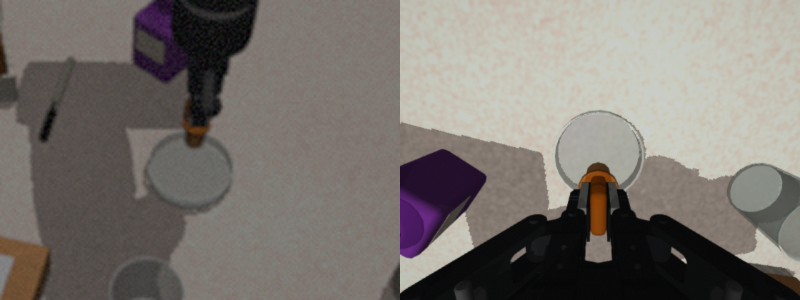

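The stopper hangs upright over the dish (scene crop (197,140), wrist (598,190)). Its plate top is at 131.7, so the plug end is at about 62, roughly 40 below the TCP; floor contact should come at TCP of about 44.

```bash
python3 -m crank '[[0,0,0.03,0,0,0,-1],[0,0,0.06,0,0,0,-1],[0,0,0.085,0,0,0,-1],[0,0,0.1,0,0,0,-1],[0,0,0.106,0,0,0,-1],[0,0,0.108,0,0,0,-1],[0,0,0.108,0,0,0,-1]]'
python3 -m crank '[[0,0,0.002,0,0,0,-1],[0,0,0.004,0,0,0,-1],[0,0,0.004,0,0,0,-1]]'
python3 -m crank '[[0,0,0.001,0,0,0,-1],[0,0,0.002,0,0,0,-1],[0,0,0.002,0,0,0,-1]]'
python3 -m crank '[[0,0,0.001,0,0,0,-1],[0,0,0.002,0,0,0,-1],[0,0,0.002,0,0,0,-1]]'
```

```text
time: 20.45
tcp_pos: [536.4, 179.5, 47.6]
orientation: [[-0.276, 0.961, 0.001], [0.961, 0.276, 0.0], [0.0, 0.001, -1.0]]
force: [-0.7, 0.3, -0.1]
width: 10.3
time: 20.75
tcp_pos: [536.1, 179.4, 45.3]
orientation: [[-0.276, 0.961, 0.0], [0.961, 0.276, 0.0], [-0.0, 0.0, -1.0]]
force: [-0.4, -0.2, 0.2]
width: 10.3
time: 21.05
tcp_pos: [536.1, 179.4, 44.3]
orientation: [[-0.276, 0.961, 0.0], [0.961, 0.276, 0.0], [0.0, 0.0, -1.0]]
force: [-1.0, 0.4, -0.4]
width: 10.2
time: 21.35
tcp_pos: [536.2, 179.5, 44.2]
orientation: [[-0.276, 0.961, 0.001], [0.961, 0.276, 0.0], [0.0, 0.001, -1.0]]
force: [-2.0, -1.0, 7.4]
width: 10.0
```

Contact at TCP 44.2 with 7.4 N. Easing slightly, then opening the jaws gradually.

```bash
python3 -m crank '[[0,0,-0.0008,0,0,0,-1],[0,0,-0.0008,0,0,0,-0.7],[0,0,-0.0008,0,0,0,-0.65],[0,0,-0.0008,0,0,0,-0.6],[0,0,-0.0008,0,0,0,-0.5],[0,0,-0.0008,0,0,0,-0.4],[0,0,-0.0008,0,0,0,-0.3],[0,0,-0.0008,0,0,0,-0.2],[0,0,-0.0008,0,0,0,-0.1],[0,0,-0.0008,0,0,0,0],[0,0,-0.0008,0,0,0,0],[0,0,-0.0008,0,0,0,0]]'
python3 - <<'E'
from h import *
snap("scene","s13"); snap("wrist","w13")
a=cv2.imread("pics/s13.png")[140:290,230:430]; b=cv2.imread("pics/w13.png"); cv2.imwrite("pics/s13c.png",np.hstack([cv2.resize(a,(400,300),interpolation=2),cv2.resize(b,(400,300))]))
E
```

```text
time: 22.55
tcp_pos: [536.1, 179.4, 43.6]
orientation: [[-0.276, 0.961, 0.0], [0.961, 0.276, 0.0], [0.0, 0.0, -1.0]]
force: [-0.2, 0.9, 0.2]
width: 42.7
```

View pics/s13c.png

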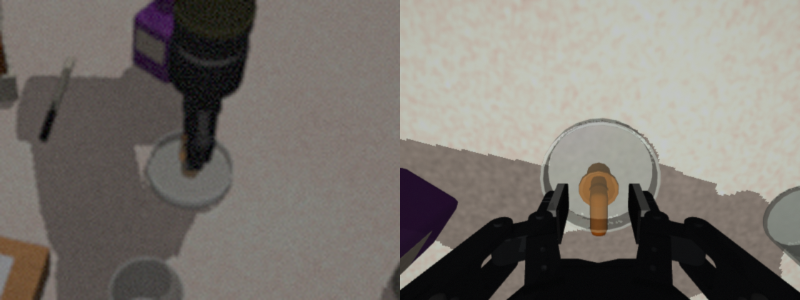

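The stopper stands on its end in the dish (wrist (598,190)), with the jaws open and clear on both sides. Withdrawing straight up.

```bash
python3 -m crank '[[0,0,-0.01,0,0,0,0],[0,0,-0.04,0,0,0,0],[0,0,-0.09,0,0,0,0],[0,0,-0.15,0,0,0,0],[0,0,-0.22,0,0,0,0],[0,0,-0.3,0,0,0,0],[0,0,-0.38,0,0,0,0],[0,0,-0.44,0,0,0,0],[0,0,-0.44,0,0,0,0],[0,0,-0.44,0,0,0,0]]'
python3 - <<'E'
from h import *
for n,f in(("scene","s14"),("wrist","w14"),("top","t14")):
    p,d,m,T=snap(n,f); W=cloud(d,m,T)
    h=cv2.cvtColor(p,cv2.COLOR_RGB2HSV)
    k=(d>0)&(h[...,0]<20)&(h[...,1]>100)&(abs(W[...,0]-537)<50)&(abs(W[...,1]-180)<50)&(W[...,2]<110)
    if k.sum(): print(n,k.sum(),"stopper pct",np.percentile(W[k],[2,50,98],axis=0).round(1).tolist())
    k=(d>0)&(abs(W[...,0]-535)<75)&(abs(W[...,1]-181)<75)&(W[...,2]>13)&(W[...,2]<24)
    if n!="wrist": print("rim",cv2.minEnclosingCircle(W[k][:,:2].astype(np.float32)))
rep("top",["stopper_mid","bottle"])
a=cv2.imread("pics/s14.png"); b=cv2.imread("pics/w14.png"); cv2.imwrite("pics/s14c.png",np.hstack([cv2.resize(a,(400,300)),cv2.resize(b,(400,300))]))
q=cv2.imread("pics/s14.png")[110:260,150:350];cv2.imwrite("pics/s14d.png",cv2.resize(q,(800,600),interpolation=2))
E
python3 cmp.py t1 t14
```

```text
time: 23.65
tcp_pos: [536.5, 179.6, 264.5]
orientation: [[-0.276, 0.961, 0.002], [0.961, 0.276, 0.001], [0.0, 0.002, -1.0]]
force: [-0.1, -0.6, -0.3]
width: 42.7
scene 126 stopper pct [[533.0, 168.9, 33.4], [542.1, 181.5, 47.4], [550.1, 192.0, 73.6]]
rim ((538.5697021484375, 178.97621154785156), 51.08614730834961)
wrist 493 stopper pct [[526.0, 167.2, 34.5], [537.7, 181.4, 52.8], [551.5, 193.5, 72.7]]
rim ((0.0, 0.0), 0.0)
stopper_mid [([490, -97, 94], 0.31)] SP []
bottle [([485, -99, 92], 0.59)] SP [([491, -107, 4], 0.63)]
t1 shoulder [88.8 90.6 92.3] []
t14 shoulder [89.3 90.6 93.1] []
```

View pics/s14c.png

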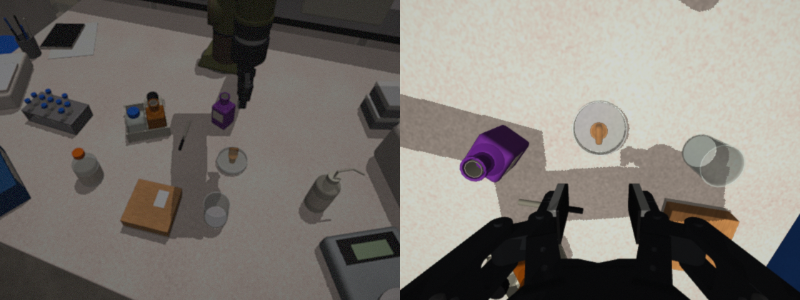

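View pics/s14d.png

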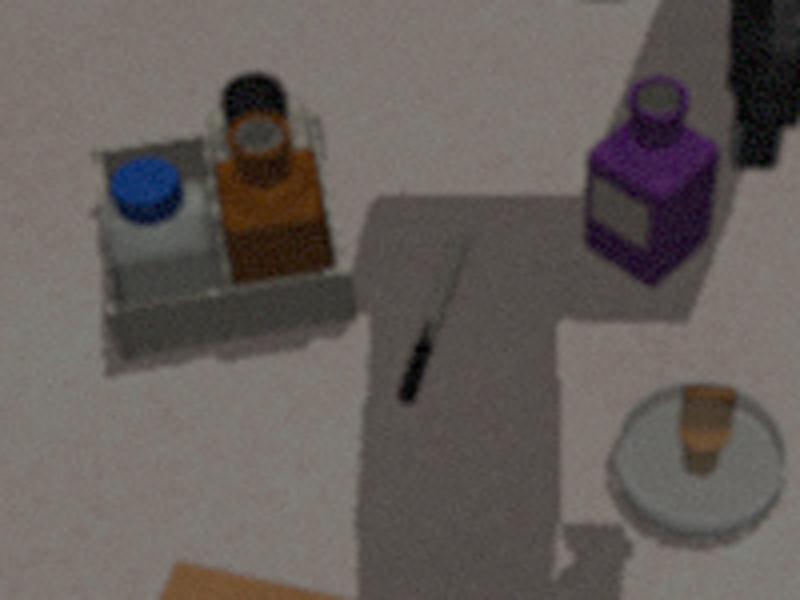

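The stopper stands upright in the dish (scene crop (705,430)). The amber bottle is open and seated in its cell (270,200), the marker and the other things are in place, and the arm is clear. Handing in.

```bash
python3 -c "
from station import job
print(job.sign_off())"
```

```text
the job is handed in; nothing more can be done
None
```

The stopper is out and standing on its end in the dish, and the amber bottle is still seated in its rack cell. I handed the job in at about 24 s of the 70 s; no verdict is reported.

- **Freeing it:** I gripped the thumb plate at 50 N and twisted about ±43° with 2–2.5 mm of rise per swing. Between swings the pull read at most 4.5 N. The grip let go at about 16 mm of rise, with the bottle rim still at 131.5 mm. I then drew the stopper out and lowered it until it touched the dish floor (7.4 N) before opening the jaws.
- **Last checks:**
  - The stopper is upright, with its plate top at z ≈ 73 mm, within a few mm of the dish centre.
  - The dish is within about 2 mm of where it was measured before the placing.
  - The bottle's shoulder height is unchanged to within about 1 mm.
  - The last views show the marker and the other bench items standing in place, judged by eye only. The gripper is clear, 264 mm up.
- **Disagreement:** in the last top view the network failed to find `stopper_mid` in the dish. It gave only a low-score (0.31) false hit on the bottle. Depth and the pictures from the scene and wrist cameras both show the stopper in the dish.

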